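# Unlock the cam and slide the cylinder liner home to the gauge

### The arm

A 6-joint arm with a two-finger parallel gripper is mounted at the origin on the work surface. World frame = base frame: x ahead of the robot, y to its left, z up, the work surface at z = 0. Lengths are in m, angles in rad, forces in N, time in s.
With the tool pointing down it reaches from about 0.35 to 1 m from the base axis. Payload 7.1 kg.
Tool frame: the origin (TCP) lies where the fingers leave the gripper's body, on its centre line; the fingertips stand 73 mm ahead of it and the grasp point (between the pads) lies 54 mm ahead of it; x points along the fingers, y is the direction in which the jaws open and shut, and the axes are right-handed (so a half turn about x gives the same grasp; the last joint's range is limited). The gripper opens to 85 mm and grips with 20 to 120 N. Pads are 22 mm wide; open, the fingers measure 114 mm over their backs; the gripper's body (76 mm by 85 mm) begins 54 mm behind the grasp point. The pads swing forward as they close: fully open they stand 13 mm farther back than shut.
Start: joints at [-0.019, 0.423, 1.63, -0, 1.089, -0.019], TCP at [0.625, 0, 0.304] pointing down, gripper open.
Joint ranges: [-3, 3], [-0.9, 2.11], [0.09, 2.58], [-1.31, 4.45], [0.11, 2.69], [-2.54, 2.54]. Speed limits (rad/s): [2.39, 2.39, 3.01, 3.14, 3.14, 3.14].

### API

Orientations are given as a 3x3 rotation matrix whose columns are the frame's x, y, z axes.
In Python, from bench import env gives the robot as it stands.
- The arm moves only by the tool move_arm, never from a script. Its argument "steps" is text: rows parted by semicolons, each of 7 numbers parted by spaces: the turn, a rotation vector about the tool's x, y, z in units of 45 degrees (1.0 is 45 degrees), then the shift along the tool's x, y, z in units of 0.12 m (1.0 is 0.12 m), then the opening, from 0 (shut) to 1 (fully open). In form: wx wy wz dx dy dz fingers; .... A call has 1 to 5 rows; each row shifts and turns the pose as measured when the row begins, along the tool's axes as they then stand; what a row does not reach is not made up. A row lasts 1/8 s, in which the tool goes at most 62.5 mm and 10.7 degrees, less where a joint would pass 70% of its speed; a pose out of reach is approached as far as the arm can. A call with a number of a shift or a turn outside -1 to 1 is refused whole. A call with a gripper value outside its range is refused whole. The fingers move at their own pace and stop on an object; "force" is the grip in N (left out, the last holds). Time passes only in rows, so rows that do not move let the fingers close. It gives the time, the measured TCP pose, the force and the opening at its end, in the units of the state.
- env.sense(): the state, without advancing time (a new reading comes with each control period).
- env.read_camera(name): name is "scene" or "side" or "wrist"; returns the picture (480x640x3 uint8, red, green, blue); there is no depth.
- env.camera_params(name): a dict with "fx", "fy", "cx", "cy" (pixels), "cam_to_world" (4x4, takes a point from camera to world coordinates); the wrist camera has in their place "mount" (4x4, takes a point from camera to tool coordinates, whose origin is the TCP and whose axes are the tool frame's). Camera axes: x right, y down, z forward; pixel columns grow to the right and rows downward; lengths in m; the calibration is good to about 2 mm. A picture is of the moment at which its call begins: read the wrist's pose just before it. camera_params takes no time and is no camera call.
- env.job_done(): hands the job in, once; it reports no verdict.
The state is a dict: "clock": time; "joint_positions": joint angles; "qd": joint speeds; "effort": joint torques, N m; "tool_pos": TCP position; "tool_rot": TCP orientation; "ft_force": force on the tool from outside, world axes, zero at the start; "ft_torque": the same for the moment, N m; "gripper_width": finger opening in m.
Only numpy, scipy, OpenCV 4.12 (cv2) and the standard library are available. Lean on these libraries where they do the work, as an engineer would, in place of code of your own. Each camera call takes 0.05 s, during which the arm holds its last target.

### The job

Keep the fingers shut and grip nothing: with the fingertips push the cam's upright tab around until the red cam stands at its low point (white mark towards the slide's nose, tab on the far side of the pivot), and only then push the yellow plate of the slide forward until the slide is fully home against its stops. The cylinder liner must stay lying in the slide's cradle, and the other liner, the oil bottle and the brass bush must stay where they are.

Things in the scene. Friction and masses are not known exactly. Their poses are not given: they have to be found in the camera images.
- fixture: Green base plate, fixed to the bench, 400 x 190 x 14 mm. Its x axis is the slide's way forward (towards the cam), z up, origin on the bench top; it spans x -230 to 170, y -95 to 95 mm. Rails and end stops reach 30 mm above the bench within 60 mm of its centre line. Grey gauge head (34 x 42 mm, 93 mm tall) at x -22, y 74 mm, facing the home liner's bore.
- cam_pivot (a point): Fixed vertical axis of the cam (dark boss 24 mm across, top 45 mm above the bench), at x 100, y 0 mm of the fixture; the point is 38 mm above the bench. The cam is a flat red disc 90 mm across, 20 to 38 mm above the bench, its centre 20 mm off this axis on the tab's side. White mark on its top opposite the tab: the low point.
- cam (a joint): Angle of the cam, rad, anticlockwise from above, range -3.7 to 3.7. At 0 high point and tab point along the fixture's -x, at the slide, and stop it after 22 mm; at +3.14 or -3.14 the low point (white mark) faces the slide's nose and the tab points along +x: the slide can pass. Starts within -1.2 to 1.2; may turn either way. Friction holds it where left (about 8 N at the tab turns it).
- cam_tab (a point): Middle of the cam's upright steel tab with black top edge, 66 mm above the bench. The tab stands on the cam from 38 to 88 mm above the bench, 10 mm thick, 36 mm wide along the radius (28 to 64 mm from the pivot, middle at 46 mm). Push on a broad side to turn the cam. The space along its circle is free from 46 mm above the bench upwards (the slide's nose lies below).
- slide (a joint): Travel of the slide along the fixture's x, m: 0 fully back (start), 0.060 home against its stops. Friction about 3 N, no spring. Its nose, a steel bar 40 mm wide with a black line, top 38 mm above the bench, meets the cam's rim unless the cam is at its low point.
- push_face (a point): Centre of the rear face of the upright yellow push plate at the slide's rear end, 50 mm above the bench. Plate 90 mm wide, 10 mm thick, 16 to 84 mm above the bench. Axes as the fixture's: push on this face along +x. Moves with the slide; starts at x -135 mm of the fixture. Behind it there are only the rails (26 mm high).
- cradle (a point): Centre line of the V cradle on the slide, where the middle of the liner belongs, 68 mm above the bench, 53 mm ahead of push_face. It moves with the slide.
- liner: Steel cylinder liner, a tube 60 mm across and 84 mm long, 0.3 to 0.65 kg, lying loose in the V cradle crosswise to the slide (its length along the fixture's y); top 98 mm above the bench. Origin at its middle.
- spare_liner: The same kind of liner standing loose on the bench on its end, 60 mm across, 84 mm tall, beside the gauge head's side of the fixture. Origin in the middle of its underside. To be left alone.
- oil_bottle: Yellow oil bottle with a red cap, 56 mm across, 120 mm tall, standing loose beyond the cam end of the fixture. Origin in the middle of its underside. To be left alone.
- bush: Brass flanged bush, 52 mm across, 42 mm tall, standing loose on the bench on the robot's side of the fixture. Origin in the middle of its underside. To be left alone.
Things that resemble listed ones, but are neither listed nor needed, are in the scene too. What is shaped like the liner but orange is not meant.

How it is judged:
On the way, in this order (a step that is already met when the one before it is completed fails the run):
1. the cam stands at its low point (within 0.25 rad) while the slide is still back (moved less than 10 mm) ((value of joint cam between 2.89 and 3.39 rad or value of joint cam between -3.39 and -2.89 rad) and value of joint slide below 0.01 m), for 0.2 s.
2. the slide has been pushed home (within 4 mm of its stops) (value of joint slide above 0.056 m), for 0.2 s.
At the end, for the whole second after the job is handed in: The cam is within 0.25 rad of its low point, the slide is within 4 mm of its home stop, the liner lies at rest in its cradle (within 8 mm and 0.1 rad), and the spare liner, bottle and bush are within 20 mm of where they stood ((value of joint cam between 2.89 and 3.39 rad or value of joint cam between -3.39 and -2.89 rad) and value of joint slide above 0.056 m and distance between liner and cradle below 0.008 m and angle between the y axis of liner and the y axis of fixture, either way round below 0.1 rad and linear speed of liner below 0.02 m/s and distance of each of spare_liner, oil_bottle, bush from where it was at the start of the episode below 0.02 m); the robot touches nothing.
It fails at once if the liner is lifted or thrown out of its cradle (distance between liner and cradle above 0.012 m).
It fails at once if the cam's tab is taken between the fingers (x of the grasp point in the frame of cam_tab between -0.025 and 0.025 m and y of the grasp point in the frame of cam_tab between -0.004 and 0.004 m and z of the grasp point in the frame of cam_tab below 0.028 m).
It fails at once if the push plate is taken between the fingers (x of the grasp point in the frame of push_face between 0.001 and 0.009 m and y of the grasp point in the frame of push_face between -0.05 and 0.05 m and z of the grasp point in the frame of push_face below 0.038 m).
It fails at once if a bystander is moved or lifted (distance of any of spare_liner, oil_bottle, bush from where it was at the start of the episode above 0.02 m).
It also fails if it takes over 64 s, if anything falls off the work surface, if the arm or the gripper's body presses on something with over 40 N, if the wrist force passes 120 N, or if a joint passes its speed limit or range.

## Working session

There is one attempt and no reset: what is moved stays moved. The work goes in short steps, Python scripts to look and compute and a tool call to move; the robot and the scene stay as the last step left them, time stands still between calls to the robot, and variables do not carry over. Pictures are saved under pics/ and viewed, and the job is handed in when it is done.

Besides the shell and the picture viewer there is one more tool, called after ">>>" in YAML: its name, and indented under it one key for each argument. move_arm: Moves the arm, as the interface text tells. Shifts and turns lie within -1 to 1; 1 stands for 0.12 m of shift or 45 degrees of turn. Its arguments: {"type":"object","properties":{"steps":{"type":"string"},"force":{"type":"number"}},"required":["steps"]}

```bash
ls; mkdir -p pics
python3 - <<'E'
from bench import env
import cv2
for n in ["scene","side","wrist"]:
    p=env.camera_params(n);print(n,p)
    cv2.imwrite(f"pics/{n}0.png",env.read_camera(n)[:,:,::-1])
print(env.sense())
E
```

```text
pics
scene {'fx': 443.00715653813717, 'fy': 443.00715653813717, 'cx': 317.2683928877867, 'cy': 245.28089969185652, 'cam_to_world': array([[ 0.7937302 ,  0.47729841, -0.37706578,  0.85227132],
       [ 0.60819387, -0.63255451,  0.4795571 , -0.3784215 ],
       [-0.00962282, -0.60996804, -0.79236758,  0.70619475],
       [ 0.        ,  0.        ,  0.        ,  1.        ]])}
side {'fx': 470.10272989977716, 'fy': 470.10272989977716, 'cx': 305.9114776411418, 'cy': 240.48387591807773, 'cam_to_world': array([[-0.87513672, -0.26798239,  0.402891  ,  0.15903916],
       [-0.48320443,  0.44015626, -0.75681962,  0.74146774],
       [ 0.02547934, -0.85699936, -0.51468718,  0.59352627],
       [ 0.        ,  0.        ,  0.        ,  1.        ]])}
wrist {'fx': 385.40314100243745, 'fy': 385.40314100243745, 'cx': 322.9835907937686, 'cy': 230.41973814783984, 'mount': array([[ 3.07453918e-04, -2.99282790e-01,  9.54164408e-01,
        -6.87663981e-02],
       [ 9.99999913e-01,  3.60034518e-04, -2.09294912e-04,
         5.04689989e-06],
       [-2.80893758e-04,  9.54164389e-01,  2.99282875e-01,
    
[... 211 characters left out ...]
07e-05,
        1.08856944e+00, -1.89994941e-02]), 'qd': array([-0.00107638, -0.00175477, -0.00241694,  0.00177875,  0.0002716 ,
        0.00030195]), 'effort': array([-4.44887983e-04, -5.57771087e+01, -2.82016718e+01, -7.78417484e-05,
        4.77195630e-03,  2.40273175e-05]), 'tool_pos': array([6.24687447e-01, 4.40514364e-05, 3.03344419e-01]), 'tool_rot': array([[-1.10869454e-03,  9.99999385e-01,  2.87932703e-05],
       [ 1.03997906e-05,  2.88048182e-05, -1.00000000e+00],
       [-9.99999385e-01, -1.10869424e-03, -1.04317199e-05]]), 'ft_force': array([-0.00886956, -0.41341382, -1.17738293]), 'ft_torque': array([-0.04377363, -0.00168434,  0.02481755]), 'gripper_width': 0.08535036285318107}
```

View pics/scene0.png

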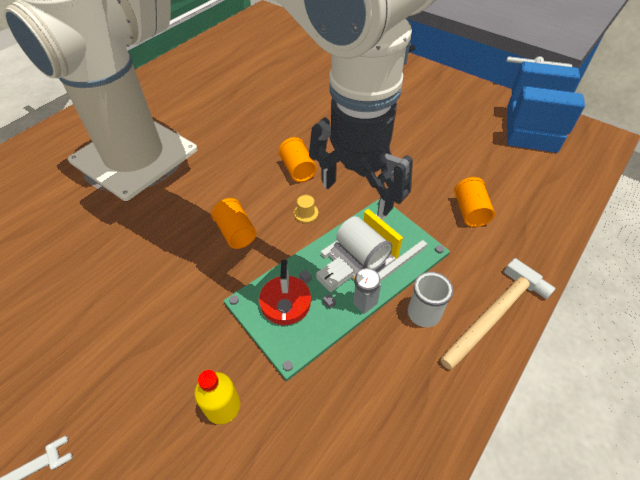

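View pics/side0.png

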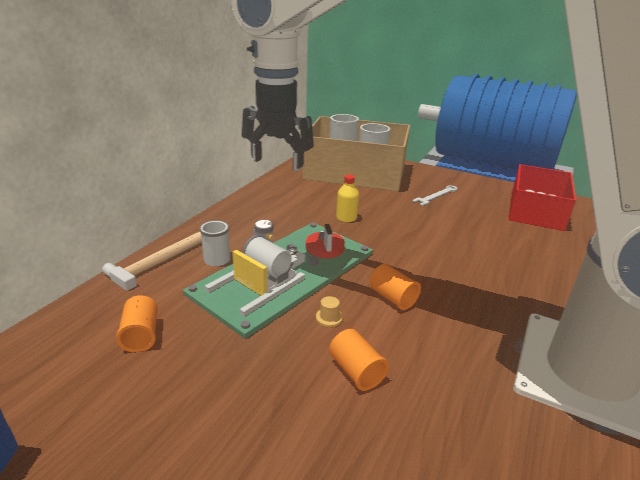

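View pics/wrist0.png

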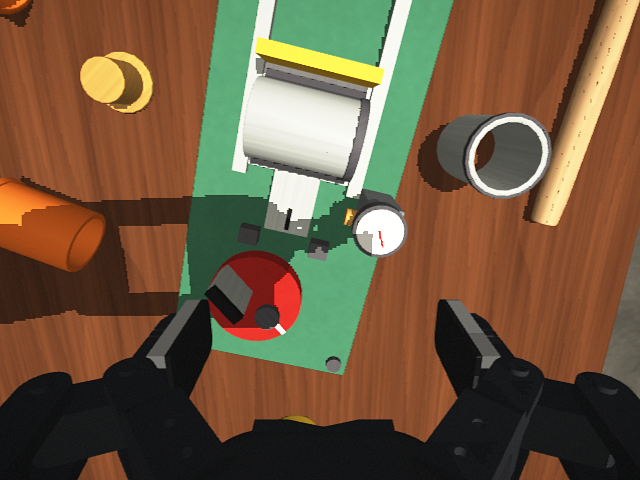

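The views show the green plate centre-scene (scene about 340,285), the red cam at its left end (285,298), the tab pointing up to (284,268), and the yellow plate at (382,232). Next I measure the fixture pose.

```bash
cat > h.py <<'E'
from bench import env
import numpy as np, cv2
def cam(n):
    p=env.camera_params(n)
    if n=="wrist":
        s=env.sense();T=np.eye(4);T[:3,:3]=s["tool_rot"];T[:3,3]=s["tool_pos"];M=T@p["mount"]
    else: M=p["cam_to_world"]
    return p,M
def ray(pM,uv,z):
    p,M=pM;uv=np.atleast_2d(uv).astype(float)
    d=np.c_[(uv[:,0]-p["cx"])/p["fx"],(uv[:,1]-p["cy"])/p["fy"],np.ones(len(uv))]@M[:3,:3].T
    return M[:3,3]+d*((z-M[2,3])/d[:,2])[:,None]
def proj(pM,P):
    p,M=pM;q=(np.atleast_2d(P)-M[:3,3])@M[:3,:3]
    return np.c_[p["fx"]*q[:,0]/q[:,2]+p["cx"],p["fy"]*q[:,1]/q[:,2]+p["cy"]]
E
python3 - <<'E'
from h import *
for n in ["scene","side","wrist"]:
    im=cv2.imread(f"pics/{n}0.png");hsv=cv2.cvtColor(im,cv2.COLOR_BGR2HSV)
    m=cv2.inRange(hsv,(65,80,30),(90,255,255))
    c=[x for x in cv2.findContours(m,0,1)[0]]
    if n=="side": m[:200]=0;c=cv2.findContours(m,0,1)[0]
    if n=="scene": m[:190]=0;c=cv2.findContours(m,0,1)[0]
    pts=np.vstack([x for x in c if cv2.contourArea(x)>150])
    hull=cv2.convexHull(pts)[:,0]
    P=ray(cam(n),hull,0.014)[:,:2].astype(np.float32)
    r=cv2.minAreaRect(P*1000);print(n,r,cv2.boxPoints(r).round(1).tolist())
    # black tab/ white mark / yellow
    for nm,lo,hi in [("red",(0,150,60),(6,255,255)),("red2",(174,150,60),(180,255,255)),("yel",(24,150,80),(32,255,255))]:
        k=cv2.inRange(hsv,lo,hi)
        for x in cv2.findContours(k,0,1)[0]:
            if cv2.contourArea(x)>60: print(nm,cv2.minAreaRect(x),cv2.contourArea(x))
E
```

```text
scene ((600.7852783203125, 10.453109741210938), (400.0245056152344, 191.6739044189453), 76.89389038085938) [[462.1000061035156, -162.60000610351562], [648.7999877929688, -206.10000610351562], [739.5, 183.5], [552.7999877929688, 227.0]]
red ((207.3500213623047, 380.0500183105469), (19.922346115112305, 18.34120750427246), 71.56504821777344) 288.0
red ((284.5, 300.0), (48.0, 51.0), 90.0) 1771.0
yel ((218.5148468017578, 399.1485290527344), (48.593360900878906, 40.494468688964844), 57.7243537902832) 1366.0
yel ((384.804443359375, 230.7054443359375), (56.14708709716797, 18.645334243774414), 50.710594177246094) 575.5Traceback (most recent call last):
  File "<stdin>", line 8, in <module>
    return _nx.concatenate(arrs, 0, dtype=dtype, casting=casting)
           ~~~~~~~~~~~~~~~^^^^^^^^^^^^^^^^^^^^^^^^^^^^^^^^^^^^^^^
ValueError: need at least one array to concatenate
```

```bash
cat >> h.py <<'E'
a=np.deg2rad(76.894)
ex=-np.array([np.cos(a),np.sin(a),0]);ez=np.array([0,0,1.]);ey=np.cross(ez,ex)
R=np.c_[ex,ey,ez];O=np.array([.60079,.01045,0])+.03*ex
def F2W(p): return O+np.atleast_2d(p)@R.T
def W2F(p): return (np.atleast_2d(p)-O)@R
E
python3 - <<'E'
from h import *
print("O",O,"ex",ex,"ey",ey)
print("pivot",F2W([.1,0,.038]),"push",F2W([-.135,0,.05]))
for n in ["scene","side","wrist"]:
    im=cv2.imread(f"pics/{n}0.png");c=cam(n)
    L={"pl":[[-.23,-.095,.014],[.17,-.095,.014],[.17,.095,.014],[-.23,.095,.014],[-.23,-.095,.014]],
     "push":[[-.135,-.045,.084],[-.135,.045,.084],[-.125,.045,.084],[-.125,-.045,.084],[-.135,-.045,.084]],
     "boss":[[.1+.012*np.cos(t),.012*np.sin(t),.045] for t in np.arange(0,6.3,.3)],
     "circ":[[.1+.064*np.cos(t),.064*np.sin(t),.088] for t in np.arange(0,6.3,.1)]}
    for v in L.values():
        cv2.polylines(im,[proj(c,F2W(v)).round().astype(int)],False,(255,0,255),1)
    if n!="wrist": 
        q=proj(c,F2W([.02,0,.03]))[0].astype(int);x0=max(q[0]-130,0);y0=max(q[1]-100,0);im=cv2.resize(im[y0:y0+200,x0:x0+260],None,fx=3,fy=3)
        print(n,x0,y0)
    else: 
        im=cv2.resize(im[20:400,160:420],None,fx=1.57,fy=1.57)
    cv2.imwrite(f"pics/o_{n}.png",im)
E
```

```text
O [ 0.5939874  -0.01876857  0.        ] ex [-0.2267533  -0.97395223 -0.        ] ey [ 0.97395223 -0.2267533   0.        ]
pivot [[ 0.57131207 -0.11616379  0.038     ]] push [[0.6245991  0.11271498 0.05      ]]
scene 189 185
side 169 151
```

View pics/o_scene.png

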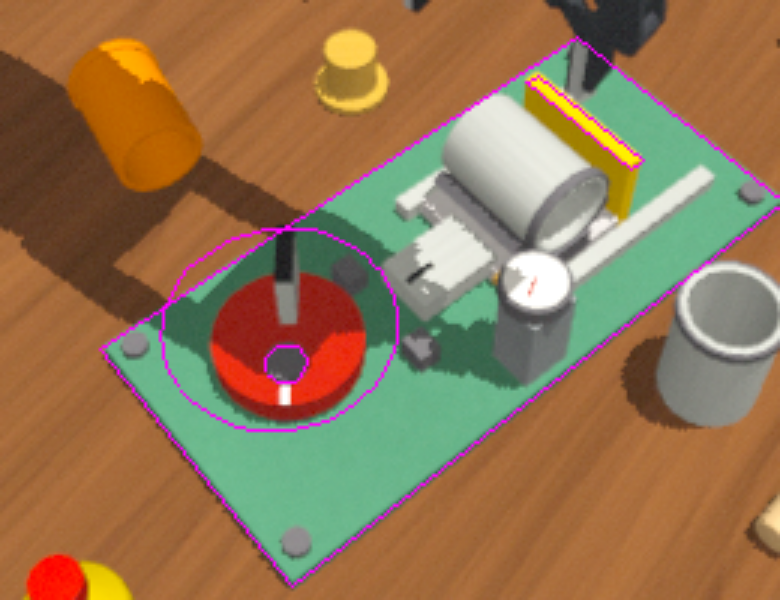

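View pics/o_wrist.png

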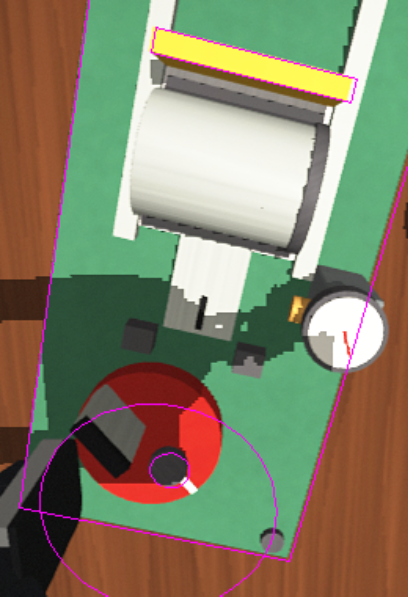

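The overlay fits the plate, boss and yellow plate in scene and wrist. The white mark is at scene crop (285,394), and the tab's black top runs from (287,233) to (284,283).

Run:
```python
from h import *
c=cam("scene")
for uv,z in [((285,394),.038),((287,234),.088),((285,281),.088)]:
    f=W2F(ray(c,[uv[0]/3+189,uv[1]/3+185],z))[0]; d=f[:2]-[.1,0]
    print(f, np.hypot(*d), np.arctan2(d[1],d[0]))
c=cam("wrist")
for uv,z in [((190,486),.038),((82,435),.088),((122,470),.088)]:
    f=W2F(ray(c,[uv[0]/1.57+160,uv[1]/1.57+20],z))[0]; d=f[:2]-[.1,0]
    print(f, np.hypot(*d), np.arctan2(d[1],d[0]))
# bystanders
c=cam("scene")
for nm,uv,z in [("bottlecap",(207.5,380),.118),("bush",(306,213),0.003),("spare",(427,312),0.0)]:
    print(nm,W2F(ray(c,uv,z)),ray(c,uv,z))
```

```text
[0.10983719 0.01299791 0.038     ] 0.016300793970347605 0.9229392011538915
[ 0.06111193 -0.04444608  0.088     ] 0.05905706094441182 -2.2895976144373735
[ 0.08115964 -0.01955795  0.088     ] 0.027156450941953715 -2.337508677505564
[0.11227828 0.01473291 0.038     ] 0.019178494709128906 0.8760238821626656
[ 0.06372581 -0.04686493  0.088     ] 0.05926329281625366 -2.2294911304807736
[ 0.07933707 -0.02323724  0.088     ] 0.031095426946953306 -2.2976214693244144
bottlecap [[0.27015629 0.06274522 0.118     ]] [[ 0.59383942 -0.29611558  0.118     ]]
bush [[-0.08347427 -0.17144183  0.003     ]] [[0.44593932 0.10140639 0.003     ]]
spare [[-0.10365559  0.15226309  0.        ]] [[0.76578862 0.04766087 0.        ]]
```

```bash
cat >> h.py <<'E'
from scipy.spatial.transform import Rotation as Ro
def goal(pos,zdir):  # fixture pos of TCP, fixture angle of tool z
    z=R@np.array([np.cos(zdir),np.sin(zdir),0]);x=np.array([0,0,-1.]);y=np.cross(z,x)
    return F2W(pos)[0],np.c_[x,y,z]
def tabpose(phi,r,s,h):
    rr=np.array([np.cos(phi),np.sin(phi),0]);t=np.array([-rr[1],rr[0],0])
    return goal(np.array([.1,0,h])+r*rr+s*t,phi+np.pi/2)
def delta(g):
    s=env.sense();T=s["tool_rot"]
    w=Ro.from_matrix(T.T@g[1]).as_rotvec()/(np.pi/4);d=T.T@(g[0]-s["tool_pos"])/.12
    print("turn",w.round(3),"shift",d.round(3))
def where():
    s=env.sense();f=W2F(s["tool_pos"])[0];z=R.T@s["tool_rot"][:,2]
    v=f[:2]-[.1,0];th=np.arctan2(z[1],z[0]);t=z[:2]/np.hypot(*z[:2]);r=np.array([t[1],-t[0]])
    print("t",s["clock"],"fix",f.round(4),"phi_tool",round(th-np.pi/2,3),"r",round(v@r,4),"s",round(v@t,4),"F",(R.T@s["ft_force"]).round(1),"g",round(s["gripper_width"],4),"x",(R.T@s["tool_rot"][:,0]).round(3),"q",s["joint_positions"].round(2))
E
python3 - <<'E'
from h import *
where();delta(tabpose(-2.27,.046,-.030,.128))
E
```

```text
t 0.15 fix [-0.0253  0.0256  0.3033] phi_tool -1.342 r -0.0534 s -0.1162 F [ 0.4  0.1 -1.2] g 0.0854 x [ 0.    -0.001 -1.   ] q [-0.02  0.42  1.63 -0.    1.09 -0.02]
turn [1.182e+00 1.000e-03 1.000e-03] shift [ 1.462 -0.473  0.512]
```

>>> move_arm:
  steps: "0.23 0 0 0 0 0 0; 0.23 0 0 0 0 0 0; 0.23 0 0 0 0 0 0; 0.23 0 0 0 0 0 0; 0.23 0 0 0 0 0 0"

```text
clock: 0.78
tool_pos: [0.6237, 0.0, 0.3015]
tool_rot: [[-0.005, 0.597, -0.803], [0.0, -0.803, -0.597], [-1.0, -0.003, 0.004]]
ft_force: [-0.4, 0.1, -0.2]
gripper_width: -0.0001
```

Run:
```python
from h import *
where();delta(tabpose(-2.27,.046,-.030,.128))
```

```text
t 0.775 fix [-0.0251  0.0247  0.3015] phi_tool -2.274 r 0.062 s -0.1114 F [-0.  -0.4 -0.2] g -0.0001 x [ 0.001 -0.005 -1.   ] q [-0.02  0.43  1.63 -0.    1.09  0.91]
turn [-0.005  0.005  0.004] shift [1.448 0.137 0.674]
```

>>> move_arm:
  steps: "0 0 0 0 0.06 0.34 0; 0 0 0 0 0.07 0.33 0; 0 0 0 0.4 0 0 0; 0 0 0 0.4 0 0 0; 0 0 0 0 0 0 0"

```text
clock: 1.4
tool_pos: [0.5666, -0.0622, 0.204]
tool_rot: [[-0.003, 0.595, -0.804], [-0.0, -0.804, -0.595], [-1.0, -0.002, 0.003]]
ft_force: [-0.4, 0.7, -0.2]
gripper_width: 0.0003
```

Run:
```python
from h import *
where();delta(tabpose(-2.27,.046,-.030,.128))
cv2.imwrite("pics/w1.png",env.read_camera("wrist")[:,:,::-1])
```

```text
t 1.4 fix [ 0.0485 -0.0168  0.204 ] phi_tool -2.276 r 0.0462 s -0.0283 F [-0.6 -0.6 -0.2] g 0.0003 x [ 0.001 -0.003 -1.   ] q [-0.13  0.48  1.82 -0.    0.85  0.8 ]
turn [-0.008  0.004  0.002] shift [ 0.633  0.001 -0.014]
```

View pics/w1.png

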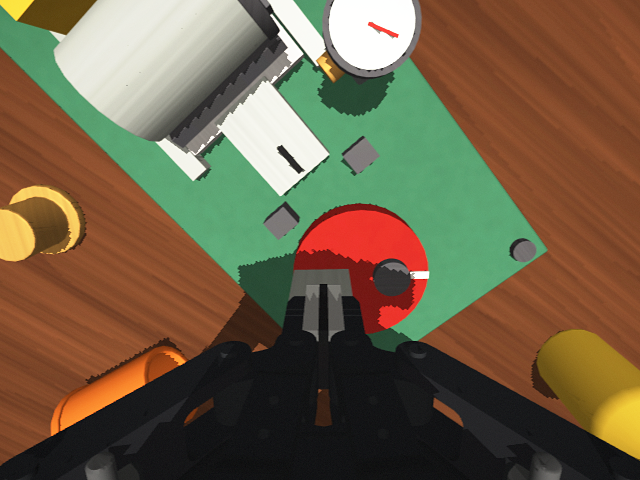

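The shut fingers stand above and just behind the tab's broad side (tab at about 323,280, square to the tool). I descend next.

>>> move_arm:
  steps: "0 0 0 0.3 0 -0.02 0; 0 0 0 0.33 0 0 0; 0 0 0 0 0 0 0"

```text
clock: 1.82
tool_pos: [0.5755, -0.0611, 0.136]
tool_rot: [[0.011, 0.595, -0.803], [-0.002, -0.803, -0.595], [-1.0, 0.008, -0.008]]
ft_force: [1.1, -0.6, 1.0]
gripper_width: -0.0001
```

Run:
```python
from h import *
where();delta(tabpose(-2.27,.046,-.016,.128))
cv2.imwrite("pics/s2.png",cv2.resize(env.read_camera("scene")[180:380,180:440,::-1],None,fx=3,fy=3))
```

```text
t 1.825 fix [ 0.0454 -0.0084  0.136 ] phi_tool -2.275 r 0.0418 s -0.0362 F [0.3 1.2 1. ] g -0.0001 x [-0.001  0.012 -1.   ] q [-0.13  0.59  1.83 -0.    0.71  0.81]
turn [-0.007 -0.01  -0.011] shift [ 0.065 -0.036  0.171]
```

View pics/s2.png

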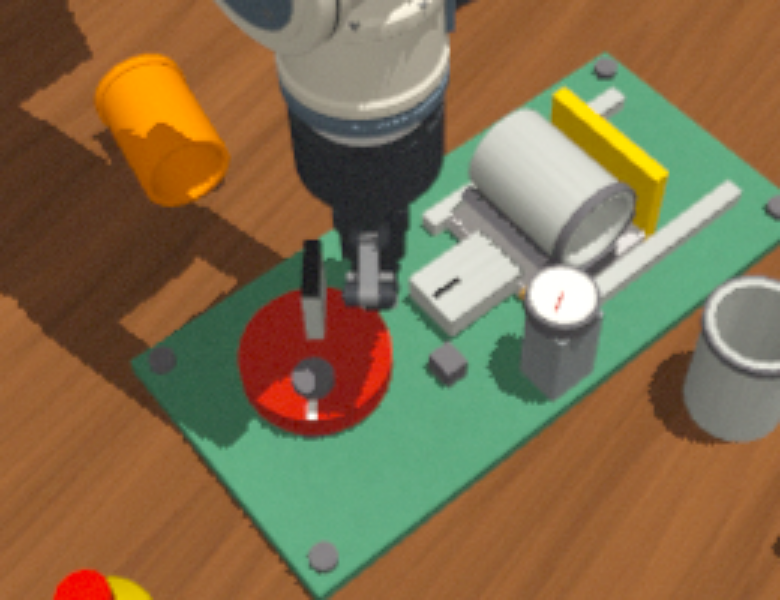

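The fingers are beside the tab with a clear gap. I close the gap.

>>> move_arm:
  steps: "0 0 0 0.06 -0.03 0.08 0; 0 0 0 0 0 0.09 0; 0 0 0 0 0 0 0"

```text
clock: 2.25
tool_pos: [0.5596, -0.0714, 0.1349]
tool_rot: [[0.022, 0.595, -0.803], [-0.004, -0.803, -0.596], [-1.0, 0.016, -0.016]]
ft_force: [-0.2, 0.2, -0.1]
gripper_width: 0.0002
```

Run:
```python
from h import *
where();delta(tabpose(-2.27,.046,-.016,.128))
```

```text
t 2.25 fix [ 0.0591 -0.0216  0.1349] phi_tool -2.275 r 0.0429 s -0.0172 F [-0.2 -0.3 -0.1] g 0.0002 x [-0.002  0.022 -1.   ] q [-0.15  0.58  1.87 -0.    0.68  0.79]
turn [-0.006 -0.02  -0.02 ] shift [ 0.057 -0.027  0.013]
```

>>> move_arm:
  steps: "-0.22 -0.02 -0.02 0.04 -0.03 0.075 0; -0.22 0 0 0 -0.017 0.07 0; -0.22 0 0 0 -0.017 0.07 0; -0.22 0 0 0 -0.017 0.07 0"

```text
clock: 2.75
tool_pos: [0.5346, -0.0885, 0.1324]
tool_rot: [[0.01, 0.975, -0.223], [0.003, -0.223, -0.975], [-1.0, 0.009, -0.005]]
ft_force: [3.0, 9.4, -5.6]
gripper_width: 0.0001
```

Run:
```python
from h import *
where();
cv2.imwrite("pics/s3.png",cv2.resize(env.read_camera("scene")[180:380,180:440,::-1],None,fx=3,fy=3))
```

```text
t 2.75 fix [ 0.0813 -0.042   0.1324] phi_tool -1.567 r 0.042 s -0.0188 F [-9.8  0.8 -5.6] g 0.0001 x [-0.005  0.009 -1.   ] q [-0.19  0.56  1.91  0.01  0.66  0.03]
```

View pics/s3.png

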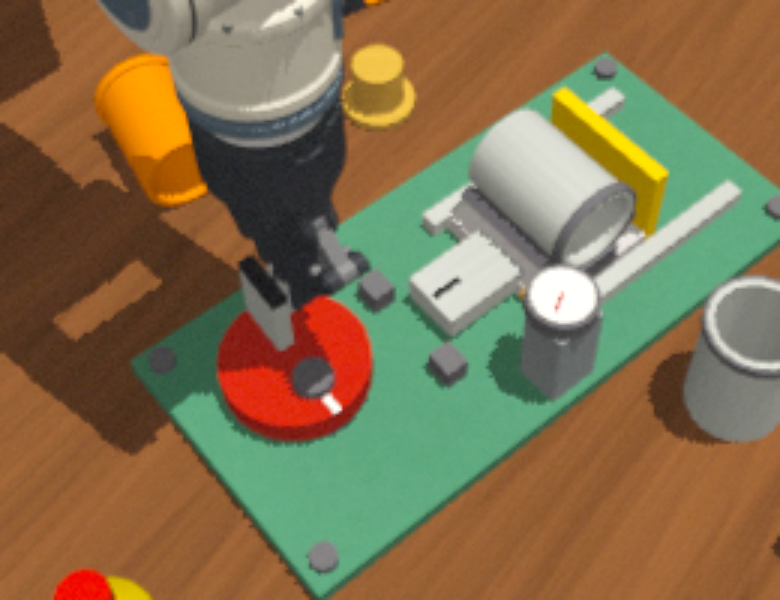

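The cam is turning with the tool: the tab is now at about crop (265,300) and the force is 10 N. I continue.

>>> move_arm:
  steps: "-0.22 0 0 0 -0.03 0.08 0; -0.22 0 0 0 -0.03 0.08 0; -0.22 0 0 0 -0.025 0.075 0; -0.22 0 0 0 -0.025 0.075 0"

```text
clock: 3.3
tool_pos: [0.5248, -0.1217, 0.1331]
tool_rot: [[0.015, 0.88, 0.474], [0.01, 0.474, -0.88], [-1.0, 0.018, -0.001]]
ft_force: [1.9, 12.5, -2.4]
gripper_width: -0.0
```

Run:
```python
from h import *
where();
cv2.imwrite("pics/s4.png",cv2.resize(env.read_camera("scene")[180:380,180:440,::-1],None,fx=3,fy=3))
```

```text
t 3.3 fix [ 0.116  -0.044   0.1331] phi_tool -0.848 r 0.0436 s -0.0172 F [-12.6  -1.   -2.4] g -0.0 x [-0.013  0.013 -1.   ] q [-0.26  0.56  1.92  0.02  0.65 -0.77]
```

View pics/s4.png

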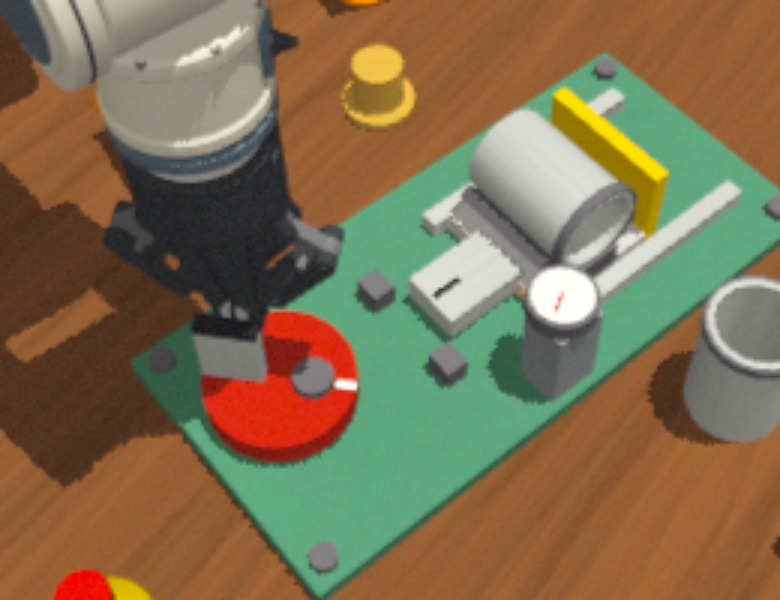

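>>> move_arm:
  steps: "-0.22 0.01 0 0 -0.03 0.075 0; -0.22 0.01 0 0 -0.025 0.075 0; -0.22 0 0 0 -0.022 0.075 0; -0.22 0 0 0 -0.022 0.075 0"

```text
clock: 3.85
tool_pos: [0.5366, -0.1507, 0.1331]
tool_rot: [[-0.006, 0.349, 0.937], [0.032, 0.937, -0.349], [-0.999, 0.028, -0.017]]
ft_force: [-5.0, 6.2, 5.5]
gripper_width: -0.0003
```

Run:
```python
from h import *
where();
cv2.imwrite("pics/s5.png",cv2.resize(env.read_camera("scene")[180:380,180:440,::-1],None,fx=3,fy=3))
```

```text
t 3.85 fix [ 0.1415 -0.026   0.1331] phi_tool -0.127 r 0.0445 s -0.0205 F [-4.9 -6.3  5.5] g -0.0003 x [-0.03  -0.013 -0.999] q [-0.31  0.58  1.86  0.04  0.71 -1.55]
```

View pics/s5.png

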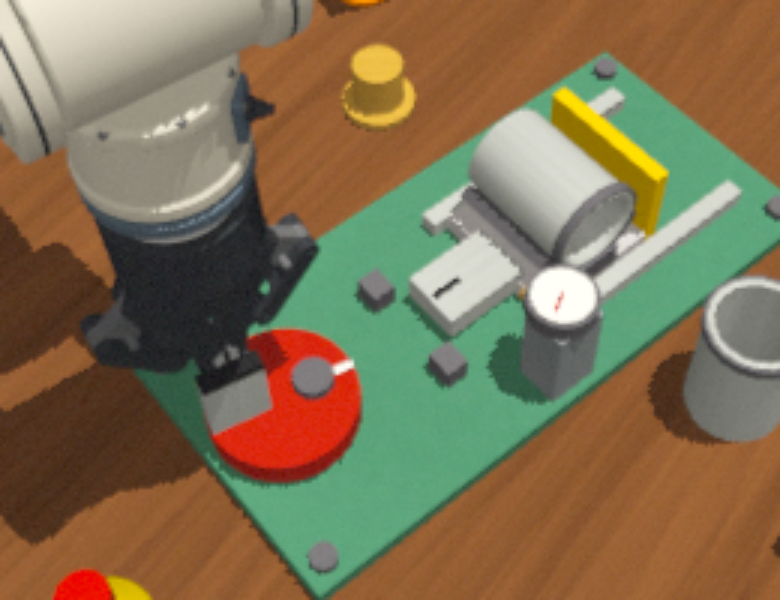

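```bash
cat >> h.py <<'E'
def tabang():
    im=env.read_camera("scene")[:,:,::-1];c=cam("scene")
    q=proj(c,F2W([.1,0,.038]))[0]
    m=(im.min(2)>200).astype(np.uint8)
    for x in cv2.findContours(m,0,1)[0]:
        u=x[:,0].mean(0)
        f=W2F(ray(c,u,.038))[0];d=f[:2]-[.1,0]
        if .008<np.hypot(*d)<.035: print("mark",u,len(x),"r",np.hypot(*d).round(4),"tab phi",round((np.arctan2(d[1],d[0])%(2*np.pi))-np.pi,3))
E
python3 - <<'E'
from h import *
tabang()
E
```

```text
mark [294.23076923 301.38461538] 13 r 0.0213 tab phi -0.047
```

Run:
```python
from h import *
c=cam("scene")
for a,b in [((200,397),(269,371)),((196,383),(260,355))]:
    A,B=W2F(ray(c,np.array([a,b])/3+180,.088))
    print(A,B,np.arctan2(*(A-B)[[1,0]]))
A,B=W2F(ray(c,np.array([(210,432),(271,403)])/3+180,.038)); print(A,B,np.arctan2(*(A-B)[[1,0]]))
q=proj(c,F2W([[.1,0,.038],[.08,0,.038],[.164,-.005,.088],[.128,-.005,.088],[.164,.005,.088],[.128,.005,.088]]));print((q-180)*3)
```

```text
[ 0.1645928  -0.00647893  0.088     ] [0.12744382 0.00401278 0.088     ] -0.275253716375195
[ 0.16152371 -0.01484539  0.088     ] [ 0.12540361 -0.00712236  0.088     ] -0.21064351372232065
[ 0.1623958  -0.01190505  0.038     ] [ 0.12544342 -0.00494407  0.038     ] -0.1861950719960438
[[312.15454047 383.68814652]
 [339.84645263 364.26508946]
 [202.50989883 398.27465171]
 [258.34939549 360.30911478]
 [213.2260643  411.29810423]
 [269.23294282 372.82499601]]
```

>>> move_arm:
  steps: "-0.16 0 0 0 -0.02 0.075 0; 0 0 0 0 0 0.02 0"

```text
clock: 4.2
tool_pos: [0.5441, -0.1559, 0.133]
tool_rot: [[-0.012, 0.227, 0.974], [0.034, 0.973, -0.227], [-0.999, 0.031, -0.019]]
ft_force: [-4.7, -1.0, 0.9]
gripper_width: -0.0002
```

Run:
```python
from h import *
where();tabang()
cv2.imwrite("pics/s6.png",cv2.resize(env.read_camera("scene")[260:360,220:350,::-1],None,fx=6,fy=6,interpolation=cv2.INTER_CUBIC))
```

```text
t 4.2 fix [ 0.1449 -0.0175  0.133 ] phi_tool 0.0 r 0.0449 s -0.0175 F [ 2.  -4.4  0.9] g -0.0002 x [-0.031 -0.019 -0.999] q [-0.31  0.59  1.84  0.04  0.73 -1.69]
mark [293.  300.4] 10 r 0.021 tab phi 0.092
```

View pics/s6.png

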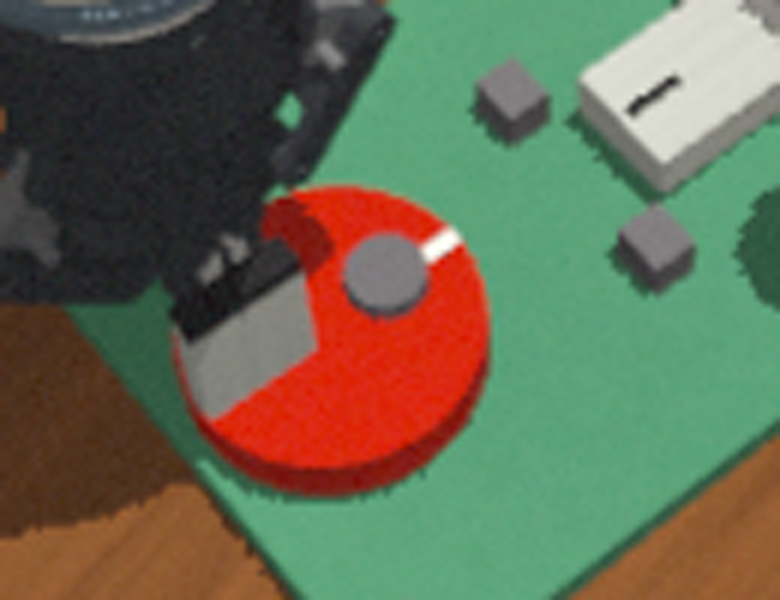

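Run:
```python
from h import *
c=cam("scene");off=np.array([220,260])
def A(a,b,z):
    A,B=W2F(ray(c,np.array([a,b])/6+off,z));print(A.round(4),B.round(4),np.arctan2(*(A-B)[[1,0]]).round(3))
A((215,420),(318,350),.038)
A((185,343),(305,270),.088)
A((428,255),(458,235),.038)
q=(proj(c,F2W([[.164,.005,.088],[.128,.005,.088],[.164,.005,.038],[.128,.005,.038],[.1,0,.045],[.088,0,.038],[.075,0,.038]]))-off)*6;print(q.round())
```

```text
[0.1612 0.0035 0.038 ] [0.1264 0.0041 0.038 ] -0.018
[0.1644 0.0049 0.088 ] [0.1274 0.0072 0.088 ] -0.063
[ 0.0839 -0.0005  0.038 ] [ 0.0732 -0.0002  0.038 ] -0.025
[[186. 343.]
 [298. 266.]
 [210. 430.]
 [315. 355.]
 [383. 275.]
 [418. 264.]
 [453. 239.]]
```

The tab base, its top and the mark all give 0 ± 0.06 rad at the low point. I back off and lift.

>>> move_arm:
  steps: "0 0 0 0 0 -0.2 0; 0 0 0 0 0 -0.15 0; 0 0 0 -0.4 0 0 0; 0 0 0 -0.45 0 0 0; 0 0 0 -0.2 0 0 0"

```text
clock: 4.92
tool_pos: [0.5043, -0.1511, 0.2634]
tool_rot: [[-0.008, 0.233, 0.972], [0.033, 0.972, -0.233], [-0.999, 0.03, -0.015]]
ft_force: [0.3, 0.0, 0.1]
gripper_width: -0.0001
```

>>> move_arm:
  steps: "0.23 0 0 0 0 0 0; 0.23 0 0 0 0 0 0; 0.23 0 0 0 0 0 0; 0.23 0 0 0 0 0 0; 0.23 0 0 0 0 0 0"

```text
clock: 5.55
tool_pos: [0.5078, -0.1528, 0.2703]
tool_rot: [[0.009, 0.921, 0.389], [0.027, 0.389, -0.921], [-1.0, 0.019, -0.021]]
ft_force: [-0.0, -0.3, 0.5]
gripper_width: 0.0004
```

>>> move_arm:
  steps: "0.23 0 0 0 0 0 0; 0.23 0 0 0 0 0 0; 0.23 0 0 0 0 0 0; 0.15 0 0 0 0 0 0"

```text
clock: 6.05
tool_pos: [0.5096, -0.1537, 0.2729]
tool_rot: [[0.017, 0.959, -0.282], [0.024, -0.283, -0.959], [-1.0, 0.01, -0.028]]
ft_force: [-1.1, -0.5, -0.6]
gripper_width: 0.0
```

Run:
```python
from h import *
where();delta(goal([-.185,0,.25],0));tabang()
cv2.imwrite("pics/s7.png",env.read_camera("scene")[:,:,::-1])
```

```text
t 6.05 fix [ 0.1505 -0.0516  0.2729] phi_tool -1.628 r 0.0487 s 0.0534 F [ 0.8 -1.  -0.6] g 0.0 x [-0.028  0.011 -1.   ] q [-0.33  0.33  1.86  0.04  0.94 -0.06]
turn [-0.074 -0.036 -0.013] shift [ 0.273  0.266 -2.81 ]
mark [293.18181818 300.18181818] 11 r 0.0215 tab phi 0.097
```

View pics/s7.png

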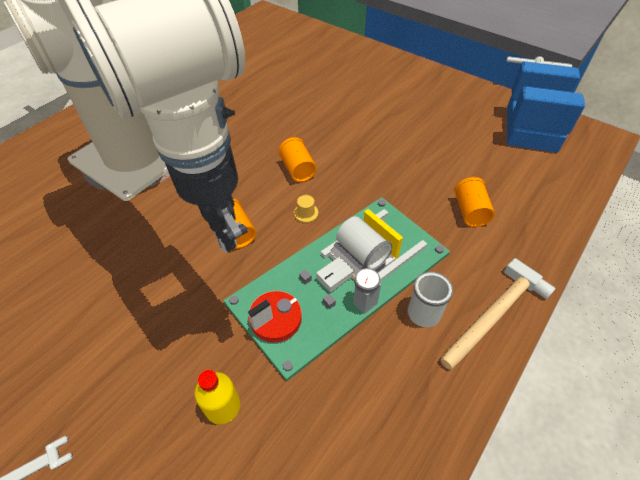

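The cam stands at its low point, and the mark faces the nose at scene (293,300). I travel high to a spot behind the yellow plate.

>>> move_arm:
  steps: "-0.07 -0.04 -0.01 0 0.05 -0.5 0; 0 0 0 0 0.05 -0.5 0; 0 0 0 0 0.05 -0.5 0; 0 0 0 0 0.05 -0.5 0; 0 0 0 0 0.05 -0.5 0"

```text
clock: 6.78
tool_pos: [0.6128, 0.134, 0.2764]
tool_rot: [[0.009, 0.975, -0.22], [-0.006, -0.22, -0.975], [-1.0, 0.011, 0.004]]
ft_force: [0.5, -0.1, 0.0]
gripper_width: 0.0001
```

Run:
```python
from h import *
where();delta(goal([-.175,0,.123],0))
```

```text
t 6.775 fix [-0.1531 -0.0163  0.2764] phi_tool -1.564 r 0.0146 s -0.2532 F [-0.   0.5  0. ] g 0.0001 x [ 0.004  0.011 -1.   ] q [ 0.2   0.45  1.65 -0.01  1.03  0.43]
turn [ 0.008  0.005 -0.013] shift [ 1.279  0.124 -0.186]
```

>>> move_arm:
  steps: "0 0 0 0 0.12 -0.25 0; 0 0 0 0.3 0 0 0; 0 0 0 0.3 0 0 0; 0 0 0 0.3 0 0 0; 0 0 0 0 0 0 0"

```text
clock: 7.4
tool_pos: [0.6385, 0.1672, 0.1681]
tool_rot: [[0.018, 0.979, -0.201], [-0.003, -0.201, -0.98], [-1.0, 0.019, -0.001]]
ft_force: [0.3, 0.1, -0.7]
gripper_width: -0.0001
```

Run:
```python
from h import *
where();delta(goal([-.175,0,.123],0))
```

```text
t 7.4 fix [-0.1912  0.0012  0.1681] phi_tool -1.544 r -0.009 s -0.291 F [-0.2  0.3 -0.7] g -0.0001 x [-0.001  0.018 -1.   ] q [ 0.24  0.63  1.63 -0.01  0.86  0.45]
turn [ 0.034 -0.001 -0.024] shift [ 0.375 -0.021  0.135]
```

>>> move_arm:
  steps: "0.03 0 -0.02 0.2 -0.02 0 0; 0 0 0 0.15 0 0 0; 0 0 0 0 0 0 0"

```text
clock: 7.78
tool_pos: [0.6396, 0.1681, 0.1296]
tool_rot: [[0.01, 0.975, -0.221], [0.002, -0.221, -0.975], [-1.0, 0.009, -0.004]]
ft_force: [-1.2, 0.1, 0.8]
gripper_width: 0.0002
```

Run:
```python
from h import *
where();delta(goal([-.146,0,.123],0))
cv2.imwrite("pics/d8.png",env.read_camera("side")[:,:,::-1])
```

```text
t 7.775 fix [-0.1923  0.0021  0.1296] phi_tool -1.564 r -0.0039 s -0.2923 F [ 0.2 -1.2  0.8] g 0.0002 x [-0.004  0.009 -1.   ] q [ 0.24  0.69  1.63 -0.    0.81  0.46]
turn [ 0.008 -0.005 -0.012] shift [ 0.053 -0.02   0.386]
```

View pics/d8.png

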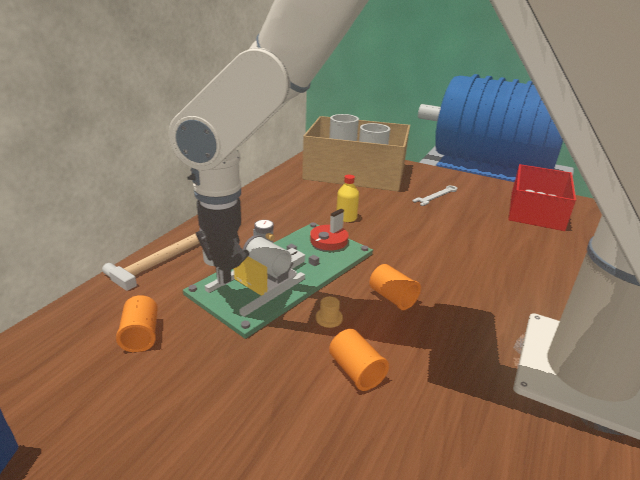

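The fingers are behind the yellow plate (side view about 225,275) with a clear gap. I approach slowly.

>>> move_arm:
  steps: "0 0 0 0.03 -0.02 0.12 0; 0 0 0 0.02 0 0.12 0; 0 0 0 0 0 0.06 0; 0 0 0 0 0 0.03 0; 0 0 0 0 0 0.03 0"

```text
clock: 8.45
tool_pos: [0.629, 0.1233, 0.1269]
tool_rot: [[0.016, 0.975, -0.221], [0.003, -0.221, -0.975], [-1.0, 0.015, -0.007]]
ft_force: [1.6, 10.2, -0.9]
gripper_width: 0.0002
```

Run:
```python
from h import *
where()
```

```text
t 8.45 fix [-0.1463  0.0018  0.1269] phi_tool -1.565 r -0.0033 s -0.2463 F [-10.3  -0.7  -0.9] g 0.0002 x [-0.007  0.015 -1.   ] q [0.17 0.67 1.69 0.   0.77 0.4 ]
```

Contact. I push gently.

>>> move_arm:
  steps: "0 0 0 0 0 0.04 0; 0 0 0 0 0 0.04 0; 0 0 0 0 0 0.04 0; 0 0 0 0 0 0.04 0; 0 0 0 0 0 0.04 0"

```text
clock: 9.07
tool_pos: [0.6236, 0.1003, 0.1269]
tool_rot: [[0.017, 0.975, -0.22], [0.005, -0.22, -0.975], [-1.0, 0.015, -0.008]]
ft_force: [-0.6, 3.8, 1.1]
gripper_width: -0.0001
```

Run:
```python
from h import *
where();tabang()
cv2.imwrite("pics/s9.png",cv2.resize(env.read_camera("scene")[180:380,210:470,::-1],None,fx=3,fy=3))
```

```text
t 9.075 fix [-0.1227  0.0018  0.1269] phi_tool -1.564 r -0.0033 s -0.2227 F [-3.5 -1.5  1.1] g -0.0001 x [-0.008  0.015 -1.   ] q [0.14 0.66 1.71 0.   0.75 0.36]
mark [293.27272727 300.18181818] 11 r 0.0216 tab phi 0.092
```

View pics/s9.png

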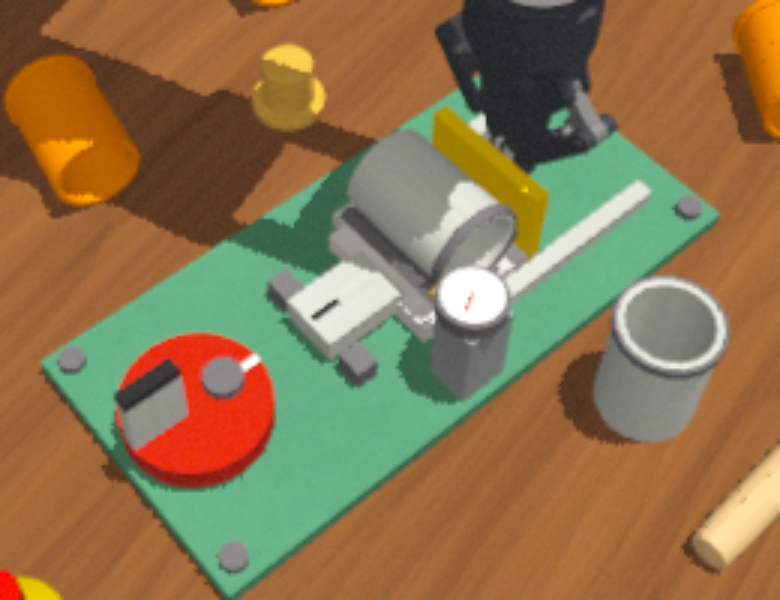

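The slide has moved about 24 mm with the liner still seated. I continue.

>>> move_arm:
  steps: "0 0 0 0 0 0.04 0; 0 0 0 0 0 0.04 0; 0 0 0 0 0 0.04 0; 0 0 0 0 0 0.04 0; 0 0 0 0 0 0.04 0"

```text
clock: 9.8
tool_pos: [0.6178, 0.0752, 0.1269]
tool_rot: [[0.016, 0.975, -0.22], [0.005, -0.22, -0.975], [-1.0, 0.015, -0.008]]
ft_force: [-1.1, 3.9, 0.7]
gripper_width: -0.0001
```

Run:
```python
from h import *
where()
```

```text
t 9.8 fix [-0.0969  0.0019  0.1269] phi_tool -1.564 r -0.0033 s -0.1969 F [-3.5 -1.9  0.7] g -0.0001 x [-0.008  0.015 -1.   ] q [0.1  0.65 1.73 0.   0.74 0.32]
```

>>> move_arm:
  steps: "0 0 0 0 0 0.04 0; 0 0 0 0 0 0.03 0; 0 0 0 0 0 0.03 0"

```text
clock: 10.18
tool_pos: [0.6154, 0.0645, 0.127]
tool_rot: [[0.018, 0.975, -0.222], [0.008, -0.222, -0.975], [-1.0, 0.015, -0.012]]
ft_force: [1.4, 29.1, -2.3]
gripper_width: 0.0001
```

Run:
```python
from h import *
where()
```

```text
t 10.175 fix [-0.0859  0.002   0.127 ] phi_tool -1.566 r -0.0028 s -0.1859 F [-28.6  -5.2  -2.3] g 0.0001 x [-0.012  0.015 -1.   ] q [0.08 0.65 1.74 0.01 0.74 0.3 ]
```

The force rose to 29 N after 60 mm of travel, so the slide is on its stops. I hold one row, then withdraw.

>>> move_arm:
  steps: "0 0 0 0 0 0 0; 0 0 0 0 0 0 0; 0 0 0 0 0 -0.08 0; 0 0 0 0 0 -0.2 0; 0 0 0 0 0 -0.3 0"

```text
clock: 10.8
tool_pos: [0.6312, 0.1313, 0.1273]
tool_rot: [[0.017, 0.974, -0.225], [0.006, -0.225, -0.974], [-1.0, 0.015, -0.01]]
ft_force: [0.4, -0.2, 0.4]
gripper_width: -0.0001
```

>>> move_arm:
  steps: "0 0 0 -0.4 0 0 0; 0 0 0 -0.5 0 0 0; 0 0 0 -0.4 0 0 0; 0 0 0 0 0 0 0; 0 0 0 0 0 0 0"

```text
clock: 11.42
tool_pos: [0.6289, 0.133, 0.2855]
tool_rot: [[0.014, 0.975, -0.222], [0.003, -0.222, -0.975], [-1.0, 0.013, -0.006]]
ft_force: [0.0, -0.2, -0.0]
gripper_width: 0.0001
```

Run:
```python
from h import *
where();tabang()
im=env.read_camera("scene")[:,:,::-1].copy()
c=cam("scene")
for v in ([[-.075,-.045,.084],[-.075,.045,.084],[-.065,.045,.084],[-.065,-.045,.084],[-.075,-.045,.084]],):
    cv2.polylines(im,[(proj(c,F2W(v))*16).round().astype(int)],False,(255,0,255),1,shift=4)
cv2.imwrite("pics/s10.png",cv2.resize(im[180:380,210:470],None,fx=3,fy=3))
cv2.imwrite("pics/f10.png",im)
```

```text
t 11.425 fix [-0.1557 -0.0004  0.2855] phi_tool -1.566 r -0.0009 s -0.2557 F [ 0.2  0.1 -0. ] g 0.0001 x [-0.006  0.013 -1.   ] q [0.19 0.46 1.61 0.   1.05 0.41]
```

View pics/s10.png

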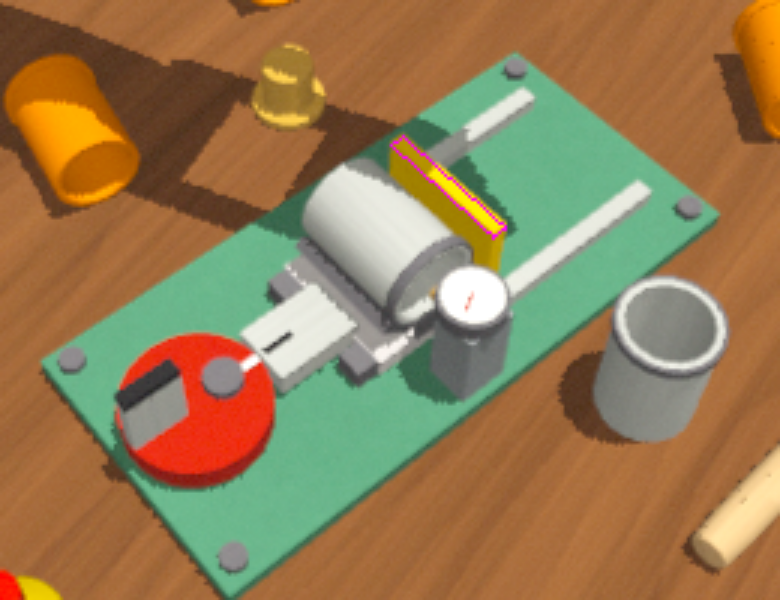

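View pics/f10.png

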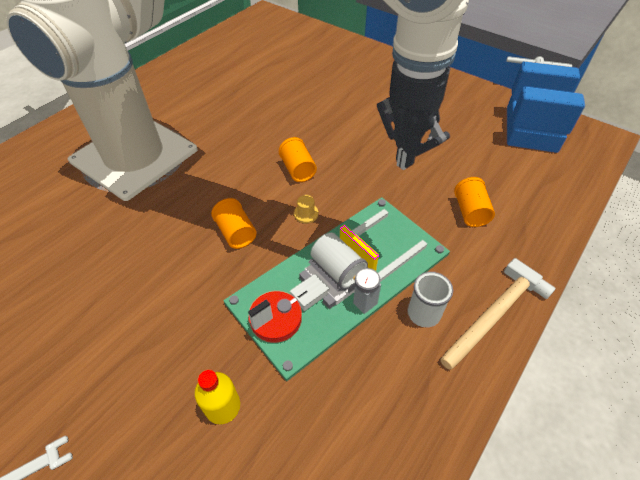

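The yellow plate lies exactly on the predicted home outline, the liner is seated, the mark points at the nose, and the bystanders have not moved. I hand it in.

```bash
python3 -c "
from bench import env
print(env.job_done())"
```

```text
the job is handed in; nothing more can be done
None
```

The job is done and handed in at about 11.4 s of the 64 s allowed. With the fingers shut throughout, I pushed the tab anticlockwise by about 2.27 rad to the low point, then pushed the yellow plate 60 mm home.

**Cam:** before the slide was moved, the tab's base, the tab's top edge and the hand-picked ends of the white mark put the tab within about 0.06 rad of the low point. My automatic mark detector disagreed slightly at 0.09 rad, still inside the 0.25 limit. On the final picture it found nothing, because the slide's nose now touches the mark. I judged the cam's last position by eye; it looks unmoved.

**Slide:** contact to end stop was 60.4 mm, with the force rising to 29 N at the stop. In the final picture the yellow plate lies on the outline I predicted for the home position.

**Liner and bystanders:** the liner looks seated in its cradle, and the spare liner, bottle and bush look unmoved. I checked these by eye only, without measuring.

**Arm:** it is clear of everything, with force readings near zero.

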